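# Set the needle valve a quarter turn off its seat and open the gas

## Task

Set up the gas valve block on the lab bench: screw the needle valve's bar handle clockwise until you feel the needle bottom on its seat, firm but without forcing it, then back it off anticlockwise a quarter of a turn. After that swing the shut-off lever all the way over to its far side to let the gas in. Let go of everything and leave the things lying around where they are.

Things in the scene. Friction and masses are not known exactly. Their poses are not given: they have to be found in the camera images.
- valve_block: Aluminium block, 90 (x) by 200 (y) by 40 mm high, fixed to the bench at a place and yaw that vary. Origin at the centre of its underside, z up. On its deck: the needle valve at y = -60 mm, a small gauge lying face up in the middle (top 51 mm above the bench), the shut-off lever at y = +62 mm.
- knob_grip (a point): Needle valve handle: black disc 42 mm across (top 63 mm above the bench) with an upright bar 46 mm long, 12 mm thick, reaching to 91 mm, a steel dot on top of one end. The point is on the vertical turning axis, 6 mm under the bar's top; x runs along the bar to the dot, z up. It turns but does not rise; clockwise from above closes; friction 0.05 N m. Its direction when seated differs each time.
- needle_tip (a point): Tip of the steel needle hidden inside the block, on the handle's axis. It rises 1.5 mm per anticlockwise turn of the handle, so its readings are too rough to set the valve by. At the start it is 80 to 183 degrees of handle turn above its seat.
- seat (a point): The needle's hidden seat, a hard stop 20 mm above the bench. Needle tip minus seat height is 0 when seated, 0.375 mm a quarter turn open. Once the needle is seated the handle winds up by 1 degree per 0.052 N m (3 N m per rad): bottomed from about 0.12 N m, damaged (failure) from about 0.8 N m, 15 degrees. Let go, the handle springs back to within 1 to 2 degrees of first touch.
- load_pin (a point): Small hidden pin in the handle's hub, on its axis, 18 mm under the grip point; it sinks by 2 mm per rad of wind-up of the handle (0.67 mm per N m clockwise), too little for its readings to show the load well. Feel the moment on the gripper instead.
- shutoff_tip (a point): Centre of the black ball (26 mm across) on the shut-off lever, a 10 mm steel rod, 60 mm from pivot to ball centre. The pivot axis is along the block's y, 62 mm above the bench at block x = 0, y = 62 mm, on a base 70 by 50 by 25 mm high. The ball starts on the -x side (29 mm off, 115 mm above the bench) and swings over the top to the mirror place at +x; it takes 1 to 2 N and stays where left.
- shutoff (a joint): Shut-off lever angle in rad: 0 leans to the block's -x (shut), 1.0 is its stop leaning to the block's +x (open).
- spanner: Steel spanner, 150 mm long, lying on the bench along the -x side of the block, about 85 mm from the block's middle line. Bystander. Origin under its middle.
- plug: Brass plug, 20 mm across, 14 mm high, standing on the block's deck beside the gauge. Bystander. Origin at the centre of its underside.
- tube_rack: Plastic rack, 200 by 75 mm, with five capped tubes, 106 mm high. Bystander. Origin at the centre of its underside.
- reagent: Brown bottle, 72 mm across, 150 mm high. Bystander. Origin at the centre of its underside.
- beaker: Glass beaker, 76 mm across, 90 mm high. Bystander. Origin at the centre of its underside.
- tip_box: Pipette tip box, 120 by 85 by 64 mm. Bystander. Origin at the centre of its underside.
- dish: Flat round dish with lid, 90 mm across, 15 mm high. Bystander. Origin at the centre of its underside.
There are look-alikes about, which are no part of the job. Several things have the shape of the valve_block; the one meant has the colours described above.

How it is judged:
On the way, in this order (a step that is already met when the one before it is completed fails the run):
1. the needle is bottomed on its seat (z of needle_tip in the frame of seat below 1.3e-05 m and z of load_pin in the frame of knob_grip below -0.01808 m), for 0.1 s.
2. the handle is backed off a quarter turn (62 to 115 degrees off its seat) (z of needle_tip in the frame of seat between 0.000258 and 0.000479 m), for 0.2 s.
3. the shut-off lever is swung over to open (value of joint shutoff above 0.85 rad), for 0.2 s.
At the end, for the whole second after the job is handed in: The needle valve stands a quarter turn (62 to 115 degrees) open from its seat, the shut-off lever is at rest at 0.85 rad or more, and nothing is held (all of step 2 and value of joint shutoff above 0.85 rad and velocity of joint shutoff below 0.1 rad/s); the robot touches nothing.
It fails at once if the handle is forced onto the seat with more than about 0.8 N m (z of load_pin in the frame of knob_grip below -0.01854 m).
It fails at once if a bystander is pushed more than 20 mm (the plug more than 15 mm) (distance of any of spanner, tube_rack, reagent, beaker, tip_box, dish from where it was at the start of the episode above 0.02 m or distance of plug from where it was at the start of the episode above 0.015 m).
It also fails if it takes over 64 s, if anything falls off the work surface, if the arm or the gripper's body presses on something with over 40 N, if the wrist force passes 120 N, or if a joint passes its speed limit or range.

## Robot

A 6-joint arm with a two-finger parallel gripper is mounted at the origin on the work surface. World frame = base frame: x ahead of the robot, y to its left, z up, the work surface at z = 0. Lengths are in m, angles in rad, forces in N, time in s.
With the tool pointing down it reaches from about 0.25 to 0.8 m from the base axis. Payload 3.9 kg.
Tool frame: the origin (TCP) lies between the finger pads; the fingertips stand 14 mm ahead of it and the grasp point (between the pads) lies 5 mm behind it; z points along the fingers, y is the line along which they close (so a half turn about z gives the same grasp; the last joint's range is limited). The gripper opens to 85 mm and grips with 20 to 120 N. Pads are 22 mm wide; open, the fingers measure 114 mm over their backs; the gripper's body (76 mm by 85 mm) begins 54 mm behind the grasp point. The pads swing forward as they close: fully open they stand 13 mm farther back than shut.
Start: joints at [1.336, 0.26, -0.138, 1.173, 0, 1.571], TCP at [0.122, 0.511, 0.245] pointing down, gripper open.
Joint ranges: [-2.78, 2.78], [-0.83, 1.72], [-1.28, 1.37], [-1.9, 2.12], [-1.57, 1.48], [-3.14, 3.14]. Speed limits (rad/s): [2.57, 2.57, 3.14, 3.14, 3.14, 3.14].

## Interface

Orientations are given as [roll, pitch, yaw] about the fixed x, y, z axes, in that order (R = Rz(yaw) Ry(pitch) Rx(roll)).
In Python, from cell import observe, read_camera, sign_off gives the robot as it stands.
- The arm moves only by the tool jog_arm, never from a script. Its argument "steps" is a list of rows, each a list of 2 entries, a list of its own where there are three numbers: the shift along the tool's x, y, z in units of 40 mm (1.0 is 40 mm), then the turn about the tool's z in degrees. A call has 1 to 10 rows; each row is the pose to reach, as a shift and turn from the pose commanded when the call began, along the tool's axes at that moment; what a row does not reach only later rows make up. A row lasts 1/10 s, in which the tool goes at most 50 mm and 8.59 degrees, less where a joint would pass 70% of its speed; a pose out of reach is approached as far as the arm can. A call with a gripper value outside its range is refused whole. "jaw" is the finger opening in mm, from 0 to 85.4, set as the call begins (left out, the last holds). The fingers move at their own pace and stop on an object; "force" is the grip in N (left out, the last holds). Time passes only in rows, so rows that repeat a pose let the fingers close. It gives the time, the measured TCP pose, the force, the opening and the grip force at its end, in the units of the state.
- observe(): the state, without advancing time (a new reading comes with each control period).
- read_camera(name): name is "side" or "top" or "wrist"; returns a dict with "frame" (480x640x3 uint8, red, green, blue), "mtx" (3x3 intrinsics, pixels), "rvec" (rotation vector, rad) and "tvec" (3), from world to camera coordinates, as OpenCV has them; the wrist camera has in their place "tool_from_camera" (4x4, takes a point from camera to tool coordinates, whose origin is the TCP and whose axes are the flange's). Camera axes: x right, y down, z forward; pixel columns grow to the right and rows downward; lengths in m; the calibration is good to about 2 mm. A picture is of the moment at which its call begins: read the wrist's pose just before it. There is no depth.
- sign_off(): hands the job in; it is judged then, once.
The state is a dict: "time_s": time; "joint_pos": joint angles; "joint_vel": joint speeds; "joint_torque": joint torques, N m; "tcp_pos": TCP position; "orientation": TCP orientation; "contact_force": force on the tool from outside, world axes, zero at the start; "torque": the same for the moment, N m; "grip_width": finger opening in m; "grip_force": force on a finger pad.
Only numpy, scipy, OpenCV 4.12 (cv2) and the standard library are available. Lean on these libraries where they do the work, as an engineer would, in place of code of your own. Each camera call takes 0.05 s, during which the arm holds its last target. There are 200 camera calls.

## Working session

There is one attempt and no reset: what is moved stays moved. The work goes in short steps, Python scripts to look and compute and a tool call to move; the robot and the scene stay as the last step left them, time stands still between calls to the robot, and variables do not carry over. Pictures are saved under pics/ and viewed, at most 10 in all, crops included, and the job is handed in when it is done.

Besides the shell and the picture viewer there is one more tool, called by a JSON object that holds its "api" and its "payload". jog_arm: Moves the arm, as the interface text tells. Its arguments: {"type":"object","properties":{"steps":{"type":"array","items":{"type":"array"}},"jaw":{"type":"number"},"force":{"type":"number"}},"required":["steps"]}

```bash
mkdir -p pics; python3 - <<'E'
from cell import *
import cv2
o=observe();print({k:o[k] for k in('time_s','tcp_pos','orientation','contact_force','torque','grip_width')})
for n in('top','side'):
    c=read_camera(n);cv2.imwrite(f'pics/{n}1.png',c['frame'][:,:,::-1]);print(n,c['mtx'],c['rvec'],c['tvec'])
E
```

```text
{'time_s': 0.0, 'tcp_pos': array([0.12199854, 0.5099568 , 0.24446786]), 'orientation': array([-3.13965871e+00,  5.43366115e-06,  2.90679755e+00]), 'contact_force': array([-0.15133547,  1.08514449, -1.00238819]), 'torque': array([ 0.04612369, -0.06802304, -0.02836625]), 'grip_width': 0.08538131858421585}
top [[434.09492762   0.         323.86945417]
 [  0.         434.09492762 240.23651697]
 [  0.           0.           1.        ]] [ 2.16742557 -2.2038414   0.0889596 ] [0.06311071 0.49873417 1.07306232]
side [[509.16503713   0.         324.62374314]
 [  0.         509.16503713 236.48603093]
 [  0.           0.           1.        ]] [ 0.10279944 -2.78334757  1.38627803] [0.50428956 0.04002863 1.31279803]
```

View pics/top1.png

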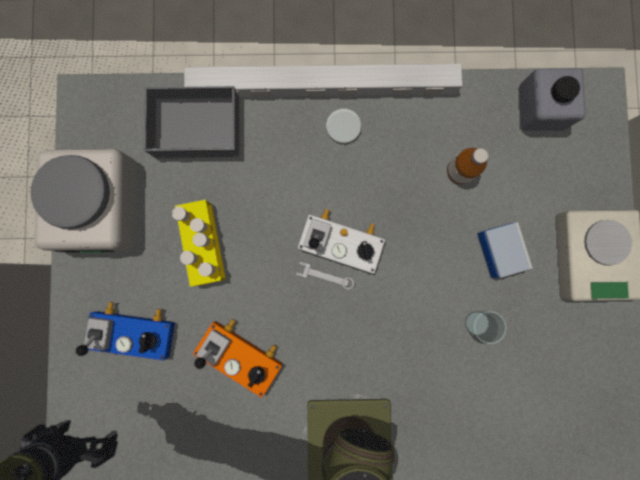

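View pics/side1.png

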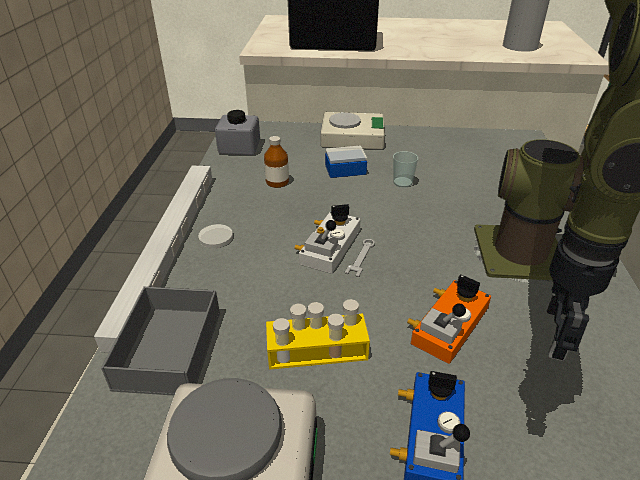

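The meant block is the silver one at about (341,244) in the top view: knob at (366,252), lever ball at (314,242), plug at (344,232). The spanner is below it at (325,276).

```bash
cat > h.py <<'E'
import numpy as np,cv2
from cell import *
from scipy.spatial.transform import Rotation as Rn
def ray(n,c,uv,z):
    "pixel -> world point at height z; c camera dict"
    if 'rvec' in c:
        R=cv2.Rodrigues(np.array(c['rvec']))[0];t=np.array(c['tvec']).ravel();Rw=R.T;o=-R.T@t
    else:
        M=c['W'];Rw=M[:3,:3];o=M[:3,3]
    d=Rw@np.linalg.inv(c['mtx'])@np.array([uv[0],uv[1],1.])
    return o+d*(z-o[2])/d[2]
def proj(c,P):
    if 'rvec' in c: return cv2.projectPoints(np.float64(P).reshape(-1,1,3),np.array(c['rvec']),np.array(c['tvec']),c['mtx'],None)[0].reshape(-1,2)
    q=(np.asarray(P)-c['W'][:3,3])@c['W'][:3,:3];q=q@c['mtx'].T;return q[:,:2]/q[:,2:]
def wrist():
    o=observe();c=read_camera('wrist');T=np.eye(4);T[:3,:3]=Rn.from_euler('xyz',o['orientation']).as_matrix();T[:3,3]=o['tcp_pos']
    c['W']=T@c['tool_from_camera'];return c
def toolshift(target,o=None):
    o=o or observe();R=Rn.from_euler('xyz',o['orientation']).as_matrix()
    return R.T@(np.array(target)-o['tcp_pos'])/0.04
E
python3 - <<'E'
from h import *
c=read_camera('top')
g=cv2.cvtColor(c['frame'],cv2.COLOR_RGB2GRAY)
for uv in[(306,215),(385,243),(376,273),(298,247)]: print(ray('top',c,uv,.04).round(4))
print('knob',ray('top',c,(366,252),.091),'ball',ray('top',c,(314,242),.115),'plug',ray('top',c,(344,232),.054))
for n in('wrist',):
    w=wrist();print(w['tool_from_camera'].round(3),w['mtx'].round(0))
im=cv2.resize(c['frame'][195:305,280:410],None,fx=6,fy=5.4,interpolation=cv2.INTER_CUBIC)
cv2.imwrite('pics/crop.png',im[:,:,::-1])
E
```

```text
[0.5615 0.0981 0.04  ]
[ 0.4888 -0.0957  0.04  ]
[ 0.4154 -0.0716  0.04  ]
[0.4825 0.1189 0.04  ]
knob [ 0.46497071 -0.04302682  0.091     ] ball [0.48875475 0.07809954 0.115     ] plug [0.5163698  0.00562031 0.054     ]
[[ 0.001 -0.962 -0.274  0.07 ]
 [ 1.     0.     0.001  0.001]
 [-0.001 -0.274  0.962 -0.128]
 [ 0.     0.     0.     1.   ]] [[343.   0. 317.]
 [  0. 343. 237.]
 [  0.   0.   1.]]
```

{"api": "jog_arm", "payload": {"steps": [[[-11.6,-11.4,0],0],[[-11.6,-11.4,0],0],[[-11.6,-11.4,0],0],[[-11.6,-11.4,0],0],[[-11.6,-11.4,0],0],[[-11.6,-11.4,0],0],[[-11.6,-11.4,0],0],[[-11.6,-11.4,0],0],[[-11.6,-11.4,0],0],[[-11.6,-11.4,0],0]], "jaw": 45}}

```text
time_s: 1.2
tcp_pos: [0.3881, 0.0848, 0.2455]
orientation: [3.141, 0.001, 2.907]
contact_force: [1.2, 1.3, 0.8]
grip_width: 0.0451
grip_force: 0.0
```

View pics/crop.png

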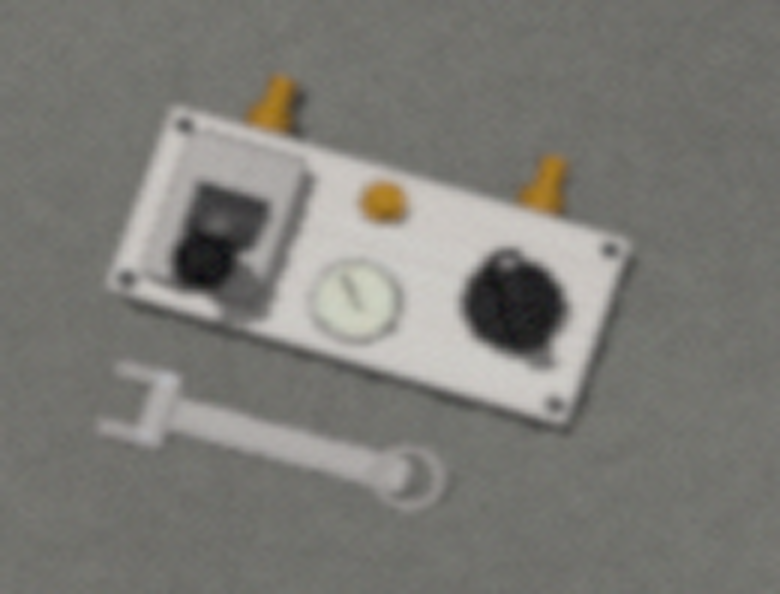

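The crop shows the handle with its dot at (510,258) and the hub at about (515,303), the ball at (205,258), and the plug at (385,202).

{"api": "jog_arm", "payload": {"steps": [[[-2.6,-2.6,0],0],[[-2.6,-2.6,0],0],[[-2.6,-2.6,0],0],[[-2.6,-2.6,0],0],[[-2.6,-2.6,0],0],[[-2.6,-2.6,0],0]]}}

```text
time_s: 1.8
tcp_pos: [0.4634, -0.0378, 0.245]
orientation: [3.141, -0.002, 2.907]
contact_force: [-0.0, -0.2, 0.5]
grip_width: 0.0448
grip_force: 0.0
```

```bash
python3 - <<'E'
from h import *
import pickle
o=observe();c=wrist();pickle.dump((o,c),open('w1.pkl','wb'))
print(o['tcp_pos'],o['joint_pos'],o['orientation'])
cv2.imwrite('pics/w1.png',c['frame'][:,:,::-1])
E
```

```text
[ 0.46341967 -0.03784326  0.24501954] [-8.17585519e-02  1.58738210e-01 -2.71718862e-01  1.14183367e+00
  4.22557811e-04  1.52399533e-01] [ 3.14140186e+00 -1.54124055e-03  2.90743440e+00]
```

View pics/w1.png

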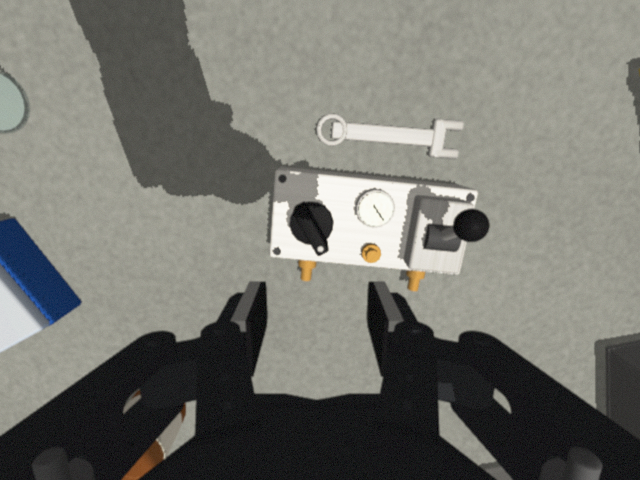

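The wrist view shows the disc centre at about (312,223), the dot at (320,249), the ball at (471,225), the gauge at (375,208) and the plug at (371,253). I'll find the exact features by code.

```bash
python3 - <<'E'
from h import *
import pickle
o,c=pickle.load(open('w1.pkl','rb'))
for n,uv,z in[('dot',(320,249),.091),('disc',(311,222),.063),('gauge',(375,208),.051),('ball',(471,225),.115),('plug',(371,253),.054),('cornA',(275,168),.04),('cornB',(270,257),.04),('cornC',(463,274),.04),('cornD',(478,190),.04)]: print(n,ray(0,c,uv,z).round(4))
im=cv2.resize(c['frame'][150:300,255:495],None,fx=3.3,fy=3.3,interpolation=cv2.INTER_CUBIC)
cv2.imwrite('pics/w1c.png',np.clip(im[:,:,::-1]*1.5,0,255).astype('uint8'))
E
```

```text
dot [ 0.485  -0.0385  0.091 ]
disc [ 0.4664 -0.0424  0.063 ]
gauge [0.4699 0.0193 0.051 ]
ball [0.4856 0.0812 0.115 ]
plug [0.5123 0.0068 0.054 ]
cornA [ 0.4122 -0.0649  0.04  ]
cornB [ 0.4976 -0.0936  0.04  ]
cornC [0.5622 0.0968 0.04  ]
cornD [0.4782 0.1213 0.04  ]
```

View pics/w1c.png

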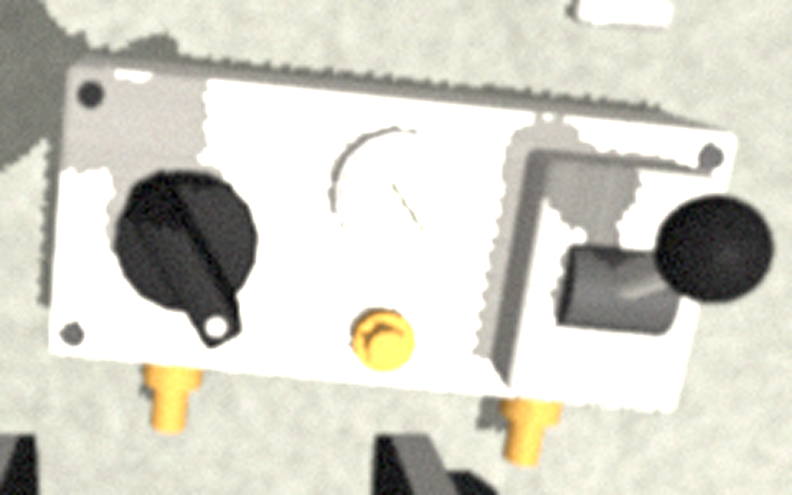

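Bar angle is about 12° and the axis about (0.467, -0.042); the disc fit agrees with the block geometry. I'll turn the tool by -25.4° and descend.

{"api": "jog_arm", "payload": {"steps": [[[-0.11,-0.08,0.5],-8.5],[[-0.11,-0.08,1.2],-17],[[-0.11,-0.08,2.0],-25.4],[[-0.11,-0.08,2.6],-25.4],[[-0.11,-0.08,3.0],-25.4],[[-0.11,-0.08,3.0],-25.4],[[-0.11,-0.08,3.0],-25.4]], "jaw": 45, "force": 60}}

```text
time_s: 2.55
tcp_pos: [0.4676, -0.0417, 0.1257]
orientation: [3.141, -0.0, -2.931]
contact_force: [0.8, 0.7, 0.6]
grip_width: 0.0447
grip_force: 0.0
```

```bash
python3 - <<'E'
from h import *
o=observe();c=wrist()
print(o['tcp_pos'],o['orientation'],o['joint_pos'][5],o['torque'])
cv2.imwrite('pics/w2.png',c['frame'][:,:,::-1])
print(proj(c,[[.467,-.042,.063],[.467+.02*np.cos(.21),-.042+.02*np.sin(.21),.091],[.467,-.042,.091]]))
E
```

```text
[ 0.46756007 -0.04165182  0.12574891] [ 3.14145551e+00 -2.13373098e-04 -2.93107845e+00] -0.29940747210852964 [-0.03511559 -0.05433372 -0.04861321]
[[313.99242242 260.11509396]
 [313.68687178 314.02213483]
 [313.63585863 278.74215661]]
```

View pics/w2.png

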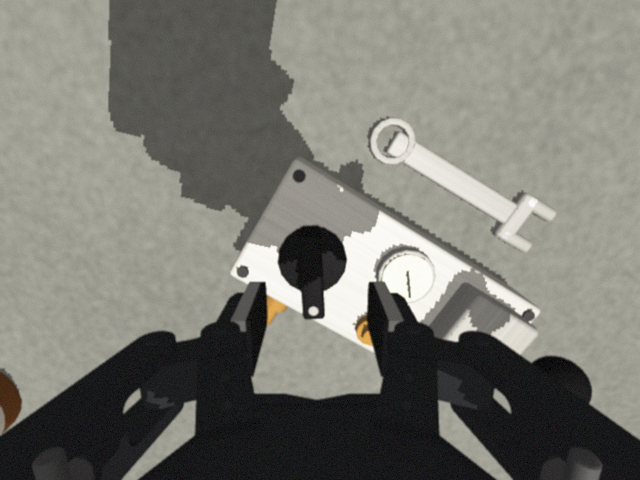

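The bar stands vertical in the picture with its dot at (314,311) and disc centre at (312.5,259), close to the prediction. The plug lies under the right finger but about 13 mm below the tip. I'll descend and grip.

{"api": "jog_arm", "payload": {"steps": [[[0,0,0.5],0],[[0,0,0.9],0],[[0,0,1.08],0],[[0,0,1.08],0],[[0,0,1.08],0]]}}

```text
time_s: 3.1
tcp_pos: [0.4686, -0.0427, 0.083]
orientation: [-3.141, 0.001, -2.933]
contact_force: [0.6, 0.1, 0.5]
grip_width: 0.0451
grip_force: 0.0
```

```bash
cat > s.py <<'E'
from h import *
o=observe();print(o['time_s'],o['tcp_pos'].round(4),'yaw',np.degrees(o['orientation'][2]).round(2),'j6',o['joint_pos'][5].round(3),'F',o['contact_force'].round(1),'T',o['torque'].round(3),o['grip_width'].round(4),round(float(o['grip_force']),1))
E
python3 s.py
```

```text
Traceback (most recent call last):
  File "s.py", line 2, in <module>
    o=observe();print(o['time_s'],o['tcp_pos'].round(4),'yaw',np.degrees(o['orientation'][2]).round(2),'j6',o['joint_pos'][5].round(3),'F',o['contact_force'].round(1),'T',o['torque'].round(3),o['grip_width'].round(4),round(float(o['grip_force']),1))
                                                                                                                                                                                                ^^^^^^^^^^^^^^^^^^^^^
AttributeError: 'float' object has no attribute 'round'
```

{"api": "jog_arm", "payload": {"steps": [[[0,0,0],0],[[0,0,0],0],[[0,0,0],0],[[0,0,0],0],[[0,0,0],0]], "jaw": 5, "force": 60}}

```text
time_s: 3.6
tcp_pos: [0.4687, -0.044, 0.0831]
orientation: [-3.138, 0.001, -2.934]
contact_force: [-1.7, -5.1, 5.6]
grip_width: 0.0107
grip_force: 59.9
```

```bash
python3 s.py
```

```text
Traceback (most recent call last):
  File "s.py", line 2, in <module>
    o=observe();print(o['time_s'],o['tcp_pos'].round(4),'yaw',np.degrees(o['orientation'][2]).round(2),'j6',o['joint_pos'][5].round(3),'F',o['contact_force'].round(1),'T',o['torque'].round(3),o['grip_width'].round(4),round(float(o['grip_force']),1))
                                                                                                                                                                                                ^^^^^^^^^^^^^^^^^^^^^
AttributeError: 'float' object has no attribute 'round'
```

```bash
cat > s.py <<'E'
from h import *
np.set_printoptions(suppress=True,precision=4)
for i in range(1):
    o=observe();print(o['time_s'],o['tcp_pos'],'yaw %.2f j6 %.3f'%(np.degrees(o['orientation'][2]),o['joint_pos'][5]),'F',o['contact_force'],'T',o['torque'],'w %.4f g %.1f'%(o['grip_width'],o['grip_force']))
E
python3 s.py
```

```text
3.6 [ 0.4687 -0.044   0.0831] yaw -168.09 j6 -0.300 F [-1.7082 -5.05    5.5856] T [-0.9856  0.2757  0.1085] w 0.0107 g 59.9
```

{"api": "jog_arm", "payload": {"steps": [[[0,-0.03,0],5],[[0,-0.03,0],11],[[0,-0.03,0],17],[[0,-0.03,0],23],[[0,-0.03,0],29],[[0,-0.03,0],35],[[0,-0.03,0],40],[[0,-0.03,0],40]]}}

```text
time_s: 4.4
tcp_pos: [0.4687, -0.0443, 0.083]
orientation: [-3.141, 0.002, 2.65]
contact_force: [-1.1, -2.7, 6.4]
grip_width: 0.0109
grip_force: 60.0
```

```bash
python3 s.py
```

```text
4.4 [ 0.4687 -0.0443  0.083 ] yaw 151.85 j6 0.397 F [-1.1458 -2.6862  6.4056] T [-0.3871  0.2081  0.0266] w 0.0109 g 60.0
```

{"api": "jog_arm", "payload": {"steps": [[[0,0,0],6],[[0,0,0],12],[[0,0,0],18],[[0,0,0],24],[[0,0,0],30],[[0,0,0],35],[[0,0,0],35]]}}

```text
time_s: 5.1
tcp_pos: [0.4687, -0.0444, 0.0831]
orientation: [3.141, 0.002, 2.039]
contact_force: [-1.2, -2.6, 6.5]
grip_width: 0.0108
grip_force: 60.0
```

```bash
python3 s.py
```

```text
5.1 [ 0.4687 -0.0444  0.0831] yaw 116.85 j6 1.008 F [-1.1836 -2.6006  6.493 ] T [-0.4997  0.2397  0.0259] w 0.0108 g 60.0
```

{"api": "jog_arm", "payload": {"steps": [[[0,0,0],2],[[0,0,0],4],[[0,0,0],4],[[0,0,0],4]]}}

```text
time_s: 5.5
tcp_pos: [0.4687, -0.0445, 0.083]
orientation: [3.141, 0.002, 1.971]
contact_force: [-2.4, -1.9, 6.4]
grip_width: 0.0108
grip_force: 60.0
```

```bash
python3 s.py
```

```text
5.5 [ 0.4687 -0.0445  0.083 ] yaw 112.93 j6 1.077 F [-2.3522 -1.8573  6.4093] T [-0.5553  0.2827 -0.0018] w 0.0108 g 60.0
```

{"api": "jog_arm", "payload": {"steps": [[[0,0,0],2],[[0,0,0],4],[[0,0,0],4]]}}

```text
time_s: 5.8
tcp_pos: [0.4687, -0.0445, 0.0831]
orientation: [3.141, 0.002, 1.901]
contact_force: [-1.8, -2.2, 6.1]
grip_width: 0.0109
grip_force: 60.0
```

```bash
python3 s.py
```

```text
5.8 [ 0.4687 -0.0445  0.0831] yaw 108.90 j6 1.147 F [-1.7962 -2.2125  6.0695] T [-0.546   0.2754 -0.0034] w 0.0109 g 60.0
```

{"api": "jog_arm", "payload": {"steps": [[[0,0,0],2],[[0,0,0],4],[[0,0,0],4]]}}

```text
time_s: 6.1
tcp_pos: [0.4687, -0.0445, 0.083]
orientation: [3.141, 0.002, 1.831]
contact_force: [-1.0, -1.7, 6.4]
grip_width: 0.0105
grip_force: 60.0
```

```bash
python3 s.py
```

```text
6.1 [ 0.4687 -0.0445  0.083 ] yaw 104.90 j6 1.217 F [-1.0462 -1.6749  6.3625] T [-0.5637  0.2854  0.0428] w 0.0105 g 60.0
```

{"api": "jog_arm", "payload": {"steps": [[[0,0,0],2],[[0,0,0],4],[[0,0,0],4]]}}

```text
time_s: 6.4
tcp_pos: [0.4687, -0.0445, 0.083]
orientation: [3.141, 0.002, 1.761]
contact_force: [-1.2, -2.2, 6.5]
grip_width: 0.0106
grip_force: 60.0
```

```bash
python3 s.py
```

```text
6.4 [ 0.4687 -0.0445  0.083 ] yaw 100.90 j6 1.287 F [-1.1901 -2.152   6.4672] T [-0.5421  0.2852  0.0134] w 0.0106 g 60.0
```

{"api": "jog_arm", "payload": {"steps": [[[0,0,0],2],[[0,0,0],4],[[0,0,0],4]]}}

```text
time_s: 6.7
tcp_pos: [0.4686, -0.0445, 0.083]
orientation: [3.14, 0.002, 1.691]
contact_force: [-2.6, -3.0, 6.1]
grip_width: 0.0109
grip_force: 60.1
```

```bash
python3 s.py
```

```text
6.7 [ 0.4686 -0.0445  0.083 ] yaw 96.90 j6 1.357 F [-2.617  -2.9704  6.0977] T [-0.5346  0.2825 -0.0065] w 0.0109 g 60.1
```

{"api": "jog_arm", "payload": {"steps": [[[0,0,0],2],[[0,0,0],4],[[0,0,0],4]]}}

```text
time_s: 7.0
tcp_pos: [0.4687, -0.0445, 0.083]
orientation: [3.14, 0.002, 1.621]
contact_force: [-1.7, -2.2, 6.5]
grip_width: 0.011
grip_force: 60.0
```

```bash
python3 s.py
```

```text
7.0 [ 0.4687 -0.0445  0.083 ] yaw 92.90 j6 1.426 F [-1.6835 -2.2492  6.4616] T [-0.5613  0.3297 -0.009 ] w 0.0110 g 60.0
```

{"api": "jog_arm", "payload": {"steps": [[[0,0,0],2],[[0,0,0],4],[[0,0,0],4]]}}

```text
time_s: 7.3
tcp_pos: [0.4686, -0.0445, 0.083]
orientation: [3.14, 0.002, 1.552]
contact_force: [-1.6, -2.8, 7.2]
grip_width: 0.0106
grip_force: 60.1
```

```bash
python3 s.py
```

```text
7.3 [ 0.4686 -0.0445  0.083 ] yaw 88.93 j6 1.496 F [-1.5882 -2.7631  7.1667] T [-0.6008  0.2745  0.2535] w 0.0106 g 60.1
```

Contact: Tz jumped from about 0.01 to 0.25. I'll hold and re-read.

{"api": "jog_arm", "payload": {"steps": [[[0,0,0],0],[[0,0,0],0]]}}

```text
time_s: 7.5
tcp_pos: [0.4687, -0.0445, 0.0831]
orientation: [3.14, 0.002, 1.553]
contact_force: [-3.3, -3.1, 6.3]
grip_width: 0.0106
grip_force: 60.1
```

```bash
python3 s.py
```

```text
7.5 [ 0.4687 -0.0445  0.0831] yaw 88.96 j6 1.495 F [-3.3292 -3.0596  6.2734] T [-0.6264  0.3227  0.2364] w 0.0106 g 60.1
```

{"api": "jog_arm", "payload": {"steps": [[[0,0,0],1],[[0,0,0],1],[[0,0,0],1]]}}

```text
time_s: 7.8
tcp_pos: [0.4686, -0.0445, 0.083]
orientation: [3.14, 0.002, 1.535]
contact_force: [-1.8, -2.7, 6.5]
grip_width: 0.0109
grip_force: 60.1
```

```bash
python3 s.py
```

```text
7.8 [ 0.4686 -0.0445  0.083 ] yaw 87.96 j6 1.513 F [-1.7808 -2.6796  6.5036] T [-0.6387  0.3242  0.307 ] w 0.0109 g 60.1
```

Seated at about 0.3 N m, with first touch near yaw 93°. Backing off to yaw about 182.5°.

{"api": "jog_arm", "payload": {"steps": [[[0,0,0],-5],[[0,0,0],-12],[[0,0,0],-19],[[0,0,0],-26],[[0,0,0],-33],[[0,0,0],-40],[[0,0,0],-47],[[0,0,0],-47]]}}

```text
time_s: 8.6
tcp_pos: [0.4687, -0.0444, 0.083]
orientation: [3.141, 0.002, 2.357]
contact_force: [-1.9, -3.0, 6.4]
grip_width: 0.0107
grip_force: 60.0
```

{"api": "jog_arm", "payload": {"steps": [[[0,0,0],-7],[[0,0,0],-14],[[0,0,0],-21],[[0,0,0],-28],[[0,0,0],-35],[[0,0,0],-42],[[0,0,0],-47],[[0,0,0],-47],[[0,0,0],-47],[[0,0,0],-47]]}}

```text
time_s: 9.6
tcp_pos: [0.4687, -0.0442, 0.083]
orientation: [-3.141, 0.001, -3.108]
contact_force: [-2.6, -1.5, 6.7]
grip_width: 0.011
grip_force: 60.0
```

```bash
python3 s.py
```

```text
9.6 [ 0.4687 -0.0442  0.083 ] yaw -178.07 j6 -0.127 F [-2.6198 -1.5207  6.6786] T [-0.2965  0.2957 -0.0336] w 0.0110 g 60.0
```

{"api": "jog_arm", "payload": {"steps": [[[0,0,0],0],[[0,0,0],0],[[0,0,0],0],[[0,0,0],0],[[0,0,0],0],[[0,0,0],0]], "jaw": 45}}

```text
time_s: 10.2
tcp_pos: [0.4681, -0.0438, 0.082]
orientation: [3.141, -0.0, -3.108]
contact_force: [0.8, -0.1, 0.2]
grip_width: 0.0451
grip_force: 0.0
```

{"api": "jog_arm", "payload": {"steps": [[[0,0,-0.4],0],[[0,0,-1.4],0],[[0,0,-2.4],0],[[0,0,-3.2],0],[[0,0,-3.6],0],[[0,0,-3.6],0],[[0,0,-3.6],0]]}}

```text
time_s: 10.9
tcp_pos: [0.468, -0.0439, 0.2256]
orientation: [3.142, -0.0, -3.108]
contact_force: [0.2, -0.8, 0.4]
grip_width: 0.0452
grip_force: 0.0
```

```bash
python3 s.py; python3 - <<'E'
from h import *
c=wrist();cv2.imwrite('pics/w3.png',c['frame'][:,:,::-1])
print(proj(c,[[.4685,-.0445,.091],[.4815,.0807,.115]]))
E
```

```text
10.9 [ 0.468  -0.0439  0.2256] yaw -178.05 j6 -0.127 F [ 0.2424 -0.7908  0.3765] T [-0.0509  0.0103 -0.0088] w 0.0452 g 0.0
[[313.99973049 230.88558587]
 [482.72771122 261.88053447]]
```

View pics/w3.png

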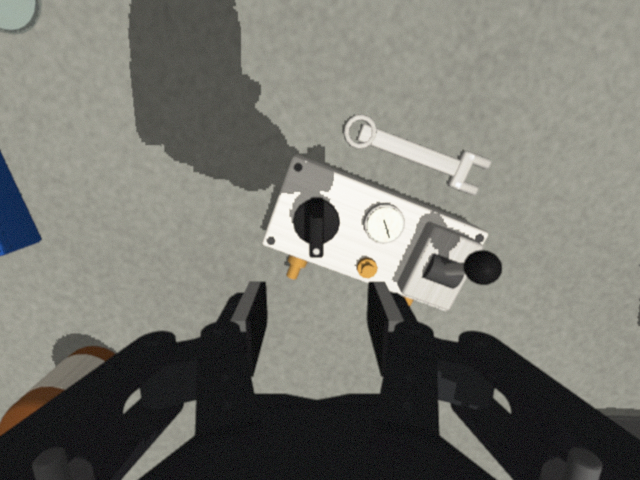

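The handle's bar is vertical in the picture (dot (316,252), hub (316,221)), so it stands at the back-off angle. The ball is at (483,267). Next I'll compute the lever push.

```bash
python3 - <<'E'
from h import *
c=wrist();b=ray(0,c,(483,267),.115);k=np.array([.4687,-.0445])
x=np.array([.944,-.329]);y=np.array([.329,.944])
print('ball',b,'model',k+.122*y-.029*x)
bxy=b[:2]
for d in(-.042,0.034): print(d,toolshift([*(bxy+d*x),.116]))
E
```

```text
ball [0.48443305 0.08129915 0.115     ] model [0.481462 0.080209]
-0.042 [0.43146051 3.48777941 2.71753468]
0.034 [-1.33986617  2.80212319  2.71221524]
```

{"api": "jog_arm", "payload": {"steps": [[[0.3,1.2,0],7],[[0.5,2.4,0],14],[[0.5,3.48,0],21.2],[[0.5,3.48,0],21.2],[[0.5,3.48,1.0],21.2],[[0.5,3.48,2.0],21.2],[[0.5,3.48,2.7],21.2],[[0.5,3.48,2.72],21.2],[[0.5,3.48,2.72],21.2]], "jaw": 0, "force": 30}}

```text
time_s: 11.9
tcp_pos: [0.4426, 0.0939, 0.1167]
orientation: [-3.14, -0.002, 2.805]
contact_force: [0.1, 0.5, 0.4]
grip_width: 0.0
grip_force: 0.0
```

```bash
python3 s.py; python3 - <<'E'
from h import *
c=wrist();cv2.imwrite('pics/w4.png',c['frame'][:,:,::-1])
print(proj(c,[[.483,.081,.115]]))
E
```

```text
11.9 [0.4426 0.0939 0.1167] yaw 160.74 j6 0.545 F [0.0766 0.4626 0.3861] T [ 0.0029 -0.0959 -0.0662] w 0.0000 g 0.0
[[316.36269359 397.31299699]]
```

View pics/w4.png

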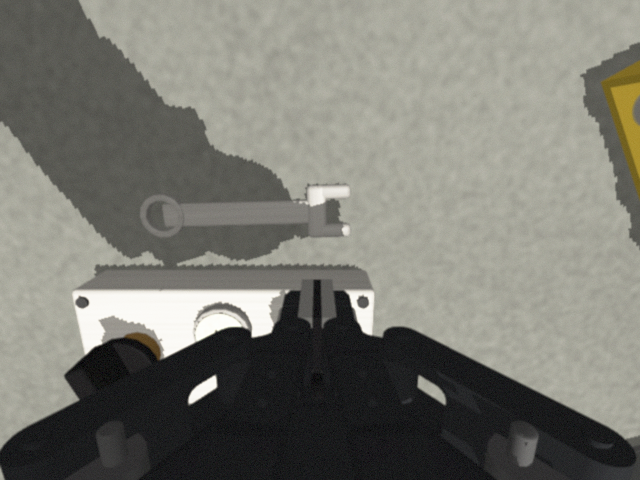

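The closed fingers stand at (317,300), on the -x side of the hidden ball. Pushing along -tool x.

{"api": "jog_arm", "payload": {"steps": [[[-0.2,0,0],0],[[-0.4,0,0],0],[[-0.6,0,0],0],[[-0.75,0,0],0],[[-0.9,0,0],0],[[-1.05,0,0],0],[[-1.2,0,0],0],[[-1.35,0,0],0],[[-1.5,0,0],0],[[-1.6,0,0],0]]}}

```text
time_s: 12.95
tcp_pos: [0.5044, 0.0733, 0.1171]
orientation: [-3.141, 0.0, 2.805]
contact_force: [-1.5, -0.0, -0.4]
grip_width: -0.0002
grip_force: 0.6
```

{"api": "jog_arm", "payload": {"steps": [[[-0.1,0,0],0],[[-0.2,0,0],0],[[-0.2,0,0],0]]}}

```text
time_s: 13.25
tcp_pos: [0.512, 0.0706, 0.1172]
orientation: [-3.141, 0.001, 2.805]
contact_force: [-0.6, -0.2, -0.8]
grip_width: -0.0002
grip_force: 0.0
```

```bash
python3 s.py
```

```text
13.25 [0.512  0.0706 0.1172] yaw 160.74 j6 0.473 F [-0.5696 -0.2331 -0.7695] T [-0.0415  0.0036 -0.0005] w -0.0002 g 0.0
```

{"api": "jog_arm", "payload": {"steps": [[[-0.08,0,0],0],[[-0.16,0,0],0],[[-0.16,0,0],0]]}}

```text
time_s: 13.55
tcp_pos: [0.5139, 0.0698, 0.117]
orientation: [3.141, -0.008, 2.806]
contact_force: [-7.8, 4.3, 5.0]
grip_width: -0.0005
grip_force: 4.7
```

{"api": "jog_arm", "payload": {"steps": [[[-0.08,0,0],0],[[-0.08,0,0],0],[[-0.08,0,0],0]]}}

```text
time_s: 13.85
tcp_pos: [0.5141, 0.0697, 0.1169]
orientation: [3.141, -0.013, 2.807]
contact_force: [-13.9, 6.6, 10.4]
grip_width: 0.0002
grip_force: 7.8
```

It's on the stop: TCP at block x about +5 mm as predicted, and the force rises. Retreating.

{"api": "jog_arm", "payload": {"steps": [[[0.4,0,0],0],[[1.0,0,0],0],[[1.6,0,0],0],[[1.6,0,-1.0],0],[[1.6,0,-2.0],0],[[1.6,0,-3.0],0],[[1.6,0.5,-4.0],0],[[1.6,0,-4.0],0],[[1.6,0,-4.0],0]]}}

```text
time_s: 14.75
tcp_pos: [0.461, 0.0882, 0.2793]
orientation: [3.14, 0.004, 2.805]
contact_force: [-0.3, 0.7, 1.0]
grip_width: -0.0
grip_force: 0.0
```

```bash
python3 s.py; python3 - <<'E'
from h import *
c=wrist();k=np.array([.4687,-.0445]);x=np.array([.944,-.329]);y=np.array([.329,.944])
p=k+.122*y
print(proj(c,[[*(p+.029*x),.115],[*(p+.0206*x),.118]]))
t=read_camera('side');cv2.imwrite('pics/end.png',np.hstack([cv2.resize(c['frame'],(400,300)),cv2.resize(t['frame'][180:300,260:420],(400,300))])[:,:,::-1])
E
```

```text
14.75 [0.461  0.0882 0.2793] yaw 160.71 j6 0.526 F [-0.3194  0.7236  1.001 ] T [ 0.022  -0.0056 -0.0219] w -0.0000 g 0.0
[[314.13476104 304.32683345]
 [314.09294692 297.6044705 ]]
```

View pics/end.png

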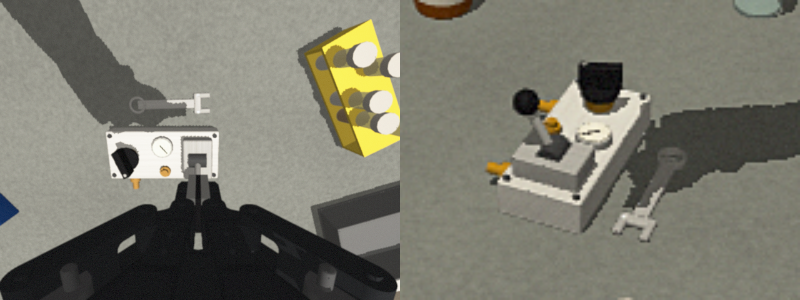

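The side crop shows the lever leaning over to +x, with the ball at (526,100). The handle stays as set, the plug and spanner are in place, and the gripper is clear. Handing in.

```bash
python3 -c "
from cell import sign_off
print(sign_off())"
```

```text
the job is handed in; nothing more can be done
None
```

The job is handed in (no verdict came back): I seated the needle at about 0.3 N m, backed it off about 89°, swung the shut-off lever to its far stop, and left the gripper clear with the plug and spanner where they were.

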